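Feel out the tight spot on a lens slide

TASK

This lens slide drags somewhere along its rail. Gently run the carriage by its orange knob all the way against the bumper at the blue end, then through its full travel against the bumper at the yellow end, feeling where it turns stiff; then bring it back, leave it standing on the stiff spot and let go. Don't ram the bumpers, and leave the lenses and the bottle beside it alone.

Things in the scene. Friction and masses are not known exactly. Their poses are not given: they have to be found in the camera images.
- slide_base: Aluminium slide base screwed to the bench, 100 x 380 x 12 mm, with a steel rail along its y axis, blue (+y) and yellow (-y) end blocks, tops 56 mm up. Origin: centre of underside, z up. Unseen in it, centre within 55 mm of base y = 0, is a stiff spot about 30 mm long: in motion the carriage drags 1 to 2 N elsewhere, 8 to 12 N on the spot. Set on its middle 20 mm it stays put.
- blue_stop (a point): Face of the springy black bumper, 14 mm across, on the blue end block, at base y = +140 mm, 46 mm above the bench. The carriage just touches it when its origin is at base y = +100 mm. It gives about 5 N per mm and must not be loaded beyond 20 N.
- yellow_stop (a point): The same on the yellow end block, at base y = -140 mm; the carriage just touches it when its origin is at base y = -100 mm. About 5 N per mm, not beyond 20 N.
- carriage: Black carriage that slides only along the base's y axis, 80 mm long in y and 100 mm wide, top face 56 mm above the bench, 0.5 to 0.9 kg, with a lens in a flat nest fixed on its +x side (17 mm clear of the knob, 11 mm high). Origin: on the rail axis (base x = 0), mid-length, 38 mm above the bench; axes as the base's.
- knob_top (a point): Centre of the top of the orange upright knob on the carriage: a cylinder 16 mm across and 40 mm tall, top 96 mm above the bench, its lowest 4 mm in a steel collar 24 mm across. It stands at carriage x = -12 mm, y = 0. 25 mm or more is free on its +y and -y sides above the carriage top.
- lens_a: Bystander: loose lens in a black ring, 48 mm across, 18 mm high; origin at the centre of its underside.
- lens_b: Bystander: loose lens in a dark steel ring, 48 mm across, 18 mm high; origin at the centre of its underside.
- cleaner: Bystander: white bottle with a blue cap, 44 mm across, 85 mm tall; origin at the centre of its underside.

How it is judged (in metres and radians):
On the way, in this order (a step that is already met when the one before it is completed fails the run):
1. the carriage is against the blue end's bumper (within 1.5 mm of touching) (y of carriage in the frame of slide_base above 0.0985 m), for 0.1 s.
2. after that the carriage is against the yellow end's bumper (within 1.5 mm of touching) (y of carriage in the frame of slide_base below -0.0985 m), for 0.1 s.
At the end, for the whole second after the job is handed in: The carriage stands still, let go, on the stiff spot (within about 12 mm of its middle, where the rail presses on the carriage with more than 5 N), away from both bumpers (contact force between carriage and anything else above 5 N and y of carriage in the frame of slide_base between -0.085 and 0.085 m and linear speed of carriage below 0.005 m/s); the robot touches nothing.
It fails at once if a bumper is rammed: the carriage presses on it with more than 20 N (contact force between carriage and slide_base above 20 N).
It fails at once if a bystander lens or the bottle is moved by more than 10 mm (distance of any of lens_a, lens_b, cleaner from where it was at the start of the episode above 0.01 m).
It also fails if it takes over 61 s, if anything falls off the work surface, if the arm or the gripper's body presses on something with over 40 N, if the wrist force passes 120 N, or if a joint passes its speed limit or range.

ROBOT

A 6-joint arm with a two-finger parallel gripper is mounted at the origin on the work surface. World frame = base frame: x ahead of the robot, y to its left, z up, the work surface at z = 0. Lengths are in m, angles in degrees, forces in N, time in s.
With the tool pointing down it reaches from about 0.4 to 0.825 m from the base axis. Payload 7 kg.
Tool frame: the origin (TCP) lies on the centre line of the jaws, within the pads' length; the fingertips stand 19 mm ahead of it and the grasp point (between the pads) is the TCP; z points along the fingers, y is the line along which they close (so a half turn about z gives the same grasp; the last joint's range is limited). The gripper opens to 88 mm and grips with 3 to 60 N. Pads are 19 mm wide; open, the fingers measure 130 mm over their backs; the gripper's body (78 mm by 193 mm) begins 47 mm behind the grasp point.
Start: joints at [-57.233, 20.546, 0.682, 0, -70.136, -16.507], TCP at [0.189, -0.648, 0.246] pointing down, gripper open.
Joint ranges: [-176.03, 176.03], [-82.01, 121.73], [-58.28, 71.71], [-173.87, 95.51], [-174.79, -0.11], [-173.66, 173.66]. Speed limits (degrees/s): [136.94, 136.94, 172.46, 180, 180, 180].

INTERFACE

Orientations are given as [roll, pitch, yaw] about the fixed x, y, z axes, in that order (R = Rz(yaw) Ry(pitch) Rx(roll)).
In Python, from plant import get_state, capture, close_job gives the robot as it stands.
- The arm moves only by the tool apply_moves, never from a script. Its argument "targets" is a list of rows, each a list of 7 numbers: the opening, from 0 (shut) to 1 (fully open), then the shift along the tool's x, y, z normalised to -1 to 1, where 1 is 1000 mm, then the turn, a rotation vector about the tool's x, y, z normalised to -1 to 1, where 1 is 90 degrees. In form: [[claw, tx, ty, tz, ax, ay, az], ...]. A call has 1 to 20 rows; each row shifts and turns the commanded pose from where the row before left it, along the tool's axes as they then stand; what a row does not reach is not made up. A row lasts 1/12 s, in which the tool goes at most 41.7 mm and 7.16 degrees, less where a joint would pass 70% of its speed; a pose out of reach is approached as far as the arm can. A call with a number of a shift or a turn outside -1 to 1 is refused whole. A call with a gripper value outside its range is refused whole. The fingers move at their own pace and stop on an object; "newtons" is the grip in N (left out, the last holds). Time passes only in rows, so rows that do not move let the fingers close. It gives the time, the measured TCP pose, the force, the opening and the grip force at its end, in the units of the state.
- get_state(): the state, without advancing time (a new reading comes with each control period).
- capture(name): name is "scene" or "top" or "wrist"; returns a dict with "frame" (400x640x3 uint8, red, green, blue), "range_z" (400x640 float32, m along the optical axis (not along the pixel's ray), 0 where there is no reading), "camera_matrix" (3x3 intrinsics, pixels), "T" (4x4, takes a point from camera to world coordinates). Camera axes: x right, y down, z forward; pixel columns grow to the right and rows downward; lengths in m; the calibration is good to about 2 mm. A picture is of the moment at which its call begins.
- close_job(): hands the job in; it is judged then, once.
The state is a dict: "time_s": time; "joints": joint angles; "qd": joint speeds; "joint_torque": joint torques, N m; "tcp_pos": TCP position; "eef_rot": TCP orientation; "contact_force": force on the tool from outside, world axes, zero at the start; "moment": the same for the moment, N m; "gripper_width": finger opening in m; "gripper_force": force on a finger pad.
Only numpy, scipy, OpenCV 4.12 (cv2) and the standard library are available. Lean on these libraries where they do the work, as an engineer would, in place of code of your own. Each camera call takes 0.05 s, during which the arm holds its last target. There are 200 camera calls.

## Working session

There is one attempt and no reset: what is moved stays moved. The work goes in short steps, Python scripts to look and compute and a tool call to move; the robot and the scene stay as the last step left them, time stands still between calls to the robot, and variables do not carry over. Pictures are saved under pics/ and viewed, at most 10 in all, crops included, and the job is handed in when it is done.

Besides the shell and the picture viewer there is one more tool, called after "Emit:" by a JSON object that holds its "fn" and its "kwargs", one argument or row to a line. apply_moves: Moves the arm, as the interface text tells. Scaled input: -1 to 1 covers 1000 mm each way for a shift and 90 degrees each way for a turn. Its arguments: {"type":"object","properties":{"targets":{"type":"array","items":{"type":"array","items":{"type":"number"}}},"newtons":{"type":"number"}},"required":["targets"]}

```bash
mkdir -p pics; python3 - <<'E'
from plant import *
import cv2,numpy as np
for n in("scene","top"):
    c=capture(n);cv2.imwrite(f"pics/{n}.png",c["frame"][...,::-1]);np.savez(f"{n}.npz",**c)
    print(c["T"].round(3).tolist(),c["camera_matrix"].round(1).tolist())
print(get_state())
E
```

```text
[[-0.665, 0.411, -0.623, 1.018], [0.747, 0.349, -0.566, 0.368], [-0.015, -0.842, -0.539, 0.426], [0.0, 0.0, 0.0, 1.0]] [[393.6, 0.0, 325.2], [0.0, 393.6, 202.8], [0.0, 0.0, 1.0]]
[[-0.012, -0.992, 0.128, 0.535], [-1.0, 0.01, -0.017, 0.027], [0.015, -0.128, -0.992, 0.813], [0.0, 0.0, 0.0, 1.0]] [[374.6, 0.0, 316.7], [0.0, 374.6, 204.9], [0.0, 0.0, 1.0]]
{'time_s': 0.1, 'joints': array([-5.72328368e+01,  2.05859279e+01,  6.39284917e-01, -1.83806552e-02,
       -7.01349470e+01, -1.65081100e+01]), 'qd': array([-0.03322479, -0.13416892,  0.18707888,  0.12002545,  0.01885948,
       -0.09470228]), 'joint_torque': array([-1.75510133e-03, -5.84159446e+01,  2.93754208e+01,  7.01539144e+00,
        1.01786191e-02, -6.13023258e-05]), 'tcp_pos': array([ 0.18886873, -0.64761628,  0.24473215]), 'eef_rot': array([ 1.79916863e+02, -6.61831463e-03, -1.63747200e+02]), 'contact_force': array([ 0.12889602, -0.13866944,  0.12425134]), 'moment': array([ 0.0077929 ,  0.06542291, -0.0245902 ]), 'gripper_force': 0.0, 'gripper_width': 0.08749670679439538}
```

View pics/top.png

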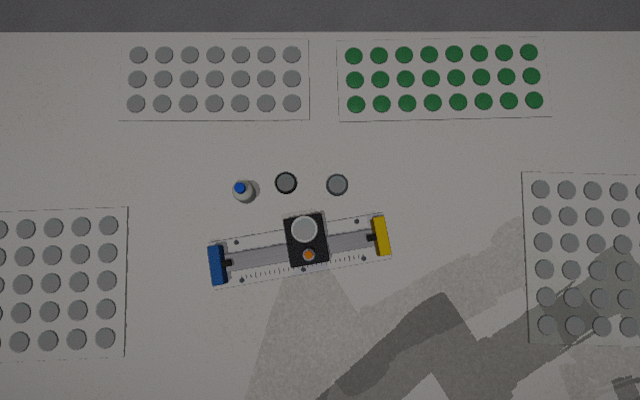

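View pics/scene.png

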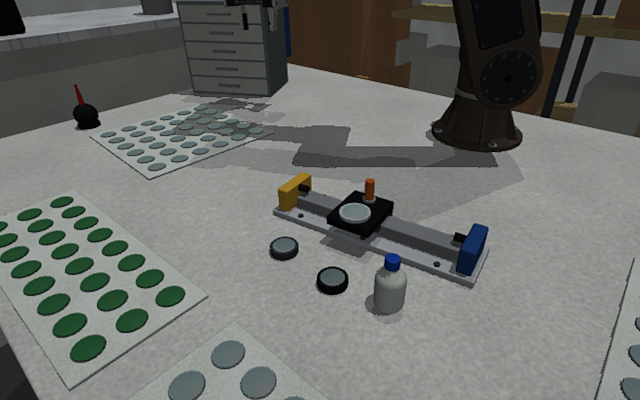

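The top view shows the blue block at about (217,264), the yellow block at (381,236), the orange knob at (308,254) and the nest lens at (304,229). The bottle (242,190) and the loose lenses (286,182) and (337,184) lie on the far side. The scene view agrees, and the knob is clear on both rail sides.

```bash
cat > h.py <<'E'
import numpy as np,cv2
def ray(c,uv,z):
    K,T=c["camera_matrix"],c["T"]
    d=T[:3,:3]@np.linalg.solve(K,[uv[0],uv[1],1.]);o=T[:3,3]
    return o+d*(z-o[2])/d[2]
def blob(c,lo,hi,roi=None):
    h=cv2.cvtColor(c["frame"],cv2.COLOR_RGB2HSV);m=cv2.inRange(h,lo,hi)
    if roi: k=np.zeros_like(m);k[roi[1]:roi[3],roi[0]:roi[2]]=1;m*=k
    cs,_=cv2.findContours(m,0,2);b=max(cs,key=cv2.contourArea)
    return b,cv2.minAreaRect(b)
E
python3 - <<'E'
from h import *
for n in("top","scene"):
    c=np.load(n+".npz")
    for k,lo,hi,z in(("blue",(100,120,50),(125,255,255),.056),("yellow",(20,120,60),(33,255,255),.056),("knob",(4,130,80),(17,255,255),.096)):
        roi=((200,200,400,300) if n=="top" else (250,150,520,300))
        if n=="scene" and k=="blue": roi=(450,200,520,300)
        b,r=blob(c,lo,hi,roi)
        m=cv2.moments(b); u=(m['m10']/m['m00'],m['m01']/m['m00'])
        print(n,k,cv2.contourArea(b),np.round(r[0],1),r[1],np.round(u,1),ray(c,u,z).round(4), ray(c,r[0],z).round(4),'range',c["range_z"][int(u[1]),int(u[0])])
        print([ray(c,p,z)[:2].round(3).tolist() for p in cv2.boxPoints(r)])
        if k=="knob": print(cv2.boundingRect(b), ray(c,b[b[...,1].argmin()][0],z))
E
```

```text
top blue 402.0 [215.3 264.8] (39.38478469848633, 11.630407333374023) [215.3 264.9] [0.5149 0.2174 0.056 ] [0.5149 0.2173 0.056 ] range 0.7420051
[[0.552, 0.235], [0.555, 0.212], [0.478, 0.2], [0.475, 0.223]]
top yellow 476.5 [380.3 235.7] (39.22322082519531, 14.120360374450684) [380.7 235.8] [ 0.5686 -0.1143  0.056 ] [ 0.5687 -0.1136  0.056 ] range 0.75681466
[[0.605, -0.093], [0.61, -0.121], [0.533, -0.134], [0.528, -0.106]]
top knob 37.5 [308.5 254.5] (7.0, 7.0) [308.2 254.4] [0.5333 0.0323 0.096 ] [0.5331 0.0317 0.096 ] range 0.7113295
[[0.54, 0.038], [0.54, 0.025], [0.526, 0.025], [0.527, 0.038]]
(305, 251, 8, 8) [0.53969238 0.03443909 0.096     ]
scene blue 452.5 [474.2 238.6] (16.65930938720703, 31.93478012084961) [474.2 239.2] [0.5204 0.2183 0.056 ] [0.519  0.2176 0.056 ] range 0.59497726
[[0.557, 0.213], [0.475, 0.197], [0.478, 0.223], [0.558, 0.236]]
scene yellow 618.0 [293.5 190. ] (23.33452033996582, 44.5477294921875) [291.9 190.9] [ 0.5994 -0.095   0.056 ] [ 0.5953 -0.0949  0.056 ] range 0.7310035
[[0.642, -0.109], [0.518, -0.152], [0.546, -0.08], [0.659, -0.048]]
scene knob 22.5 [369.5 181. ] (4.0, 7.0) [369.7 180.6] [0.5351 0.0319 0.096 ] [0.5363 0.0324 0.096 ] range 0.6727173
[[0.535, 0.024], [0.527, 0.033], [0.538, 0.041], [0.546, 0.032]]
(366, 179, 8, 5) [0.53453571 0.02374284 0.096     ]
```

Emit:
{"fn": "apply_moves", "kwargs": {
  "targets": [
    [1,0,0,0,0,0,0.078],
    [1,-0.0224,0.0308,0,0,0,0],
    [1,-0.0224,0.0308,0,0,0,0],
    [1,-0.0224,0.0308,0,0,0,0],
    [1,-0.0224,0.0308,0,0,0,0],
    [1,-0.0224,0.0308,0,0,0,0],
    [1,-0.0224,0.0308,0,0,0,0],
    [1,-0.0224,0.0308,0,0,0,0],
    [1,-0.0224,0.0308,0,0,0,0],
    [1,-0.0224,0.0308,0,0,0,0],
    [1,-0.0224,0.0308,0,0,0,0],
    [1,-0.0224,0.0308,0,0,0,0],
    [1,-0.0224,0.0308,0,0,0,0],
    [1,-0.0224,0.0308,0,0,0,0],
    [1,-0.0224,0.0308,0,0,0,0],
    [1,-0.0224,0.0308,0,0,0,0],
    [1,-0.0224,0.0308,0,0,0,0],
    [1,-0.0224,0.0308,0,0,0,0],
    [1,-0.0224,0.0308,0,0,0,0]
  ]
}}

```text
time_s: 1.68
tcp_pos: [0.4981, -0.0341, 0.2456]
eef_rot: [180.0, 0.0, -170.7]
contact_force: [1.2, -1.3, -0.1]
gripper_width: 0.0877
gripper_force: 0.0
```

Emit:
{"fn": "apply_moves", "kwargs": {
  "targets": [
    [1,-0.0224,0.0308,0,0,0,0],
    [1,-0.0224,0.0308,0,0,0,0],
    [1,0,0,0,0,0,0],
    [1,0,0,0,0,0,0]
  ]
}}

```text
time_s: 2.02
tcp_pos: [0.5325, 0.0336, 0.2447]
eef_rot: [-180.0, -0.1, -170.6]
contact_force: [-0.4, -0.6, 0.3]
gripper_width: 0.0877
gripper_force: 0.0
```

```bash
python3 - <<'E'
from plant import *
from h import *
s=get_state();print({k:np.round(s[k],4) for k in("time_s","tcp_pos","eef_rot","joints","contact_force")})
c=capture("wrist");cv2.imwrite("pics/w1.png",c["frame"][...,::-1])
b,r=blob(c,(4,130,60),(17,255,255));print(r,ray(c,r[0],.096),cv2.minEnclosingCircle(b))
for k,lo,hi in(("blue",(100,120,30),(125,255,255)),("yellow",(20,120,40),(33,255,255))):
    b,r=blob(c,lo,hi);print(k,r,ray(c,r[0],.056),[ray(c,p,.056)[:2].round(4).tolist() for p in cv2.boxPoints(r)])
E
```

```text
{'time_s': np.float64(2.0167), 'tcp_pos': array([0.5325, 0.0336, 0.2447]), 'eef_rot': array([-1.799853e+02, -9.290000e-02, -1.706096e+02]), 'joints': array([ 2.467320e+01,  7.303500e+00, -1.713100e+01, -1.130000e-02,
       -6.565900e+01, -1.052781e+02]), 'contact_force': array([-0.3644, -0.5779,  0.2978])}
((316.5, 187.0), (22.0, 17.0), 90.0) [0.53100357 0.03052577 0.096     ] ((316.5, 186.77272033691406), 11.327125549316406)
blue ((482.2066345214844, 188.9560089111328), (39.8541374206543, 74.81303405761719), 8.530766487121582) [0.51350509 0.20477262 0.056     ] [[0.5546, 0.1887], [0.4753, 0.1783], [0.4746, 0.22], [0.5542, 0.2331]]
yellow ((462.5, 310.5), (13.0, 349.0), 90.0) [0.65853747 0.22449286 0.056     ] [[0.6833, 0.0214], [0.617, 0.4229], [0.6334, 0.4301], [0.7005, 0.0238]]
```

View pics/w1.png

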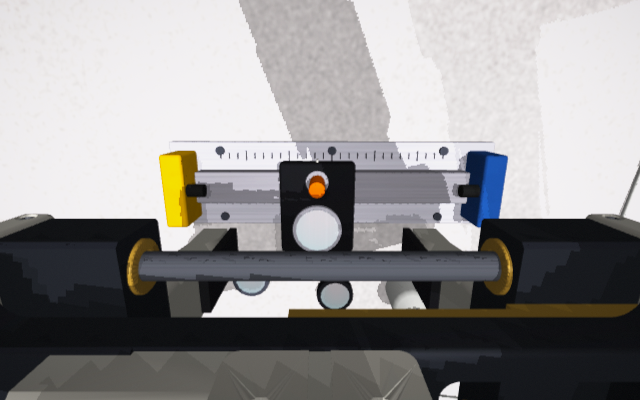

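The rail is horizontal in the wrist picture, so the tool is aligned with it. The knob is at (316,187), between the yellow (178,188) and blue (485,188) blocks. I'll descend and grip.

Emit:
{"fn": "apply_moves", "kwargs": {
  "targets": [
    [1,0,0,0.032,0,0,0],
    [1,0,0,0.032,0,0,0],
    [1,0,-0.001,0.032,0,0,0],
    [1,0,0,0.032,0,0,0],
    [1,0,0,0.02,0,0,0],
    [1,0,0,0.012,0,0,0],
    [1,0,0,0,0,0,0],
    [1,0,0,0,0,0,0]
  ],
  "newtons": 30
}}

```text
time_s: 2.73
tcp_pos: [0.5318, 0.0298, 0.0855]
eef_rot: [-180.0, -0.1, -170.8]
contact_force: [0.2, 0.2, 0.9]
gripper_width: 0.0878
gripper_force: 0.0
```

Emit:
{"fn": "apply_moves", "kwargs": {
  "targets": [
    [0.4,0,0,0,0,0,0],
    [0.3,0,0,0,0,0,0],
    [0.2,0,0,0,0,0,0],
    [0.1,0,0,0,0,0,0],
    [0.1,0,0,0,0,0,0],
    [0,0,0,0,0,0,0],
    [0,0,0,0,0,0,0],
    [0,0,0,0,0,0,0],
    [0,0,0,0,0,0,0]
  ]
}}

```text
time_s: 3.48
tcp_pos: [0.5324, 0.031, 0.0855]
eef_rot: [-180.0, -0.0, -170.8]
contact_force: [-0.2, 0.6, 0.5]
gripper_width: 0.0334
gripper_force: 0.0
```

Emit:
{"fn": "apply_moves", "kwargs": {
  "targets": [
    [0,0,0,0,0,0,0],
    [0,0,0,0,0,0,0],
    [0,0,0,0,0,0,0],
    [0,0,0,0,0,0,0],
    [0,0,0,0,0,0,0],
    [0,0,0,0,0,0,0]
  ]
}}

```text
time_s: 3.98
tcp_pos: [0.5324, 0.031, 0.0855]
eef_rot: [-180.0, -0.0, -170.8]
contact_force: [0.8, -0.6, -0.6]
gripper_width: 0.0152
gripper_force: 30.0
```

```bash
python3 - <<'E'
from plant import *
from h import *
for n in("top","scene"):
    c=capture(n)
    cv2.imwrite(f"pics/{n}2.png",cv2.resize(c["frame"][120:300,180:460] if n=="top" else c["frame"][100:300,240:520],None,fx=2.5,fy=2.5)[...,::-1])
s=get_state();print({k:np.round(s[k],4) for k in("time_s","tcp_pos","contact_force","gripper_width","gripper_force")})
E
```

```text
{'time_s': np.float64(4.0833), 'tcp_pos': array([0.5324, 0.031 , 0.0855]), 'contact_force': array([-0.5604, -0.225 , -0.8858]), 'gripper_width': np.float64(0.0153), 'gripper_force': np.float64(29.9999)}
```

View pics/scene2.png

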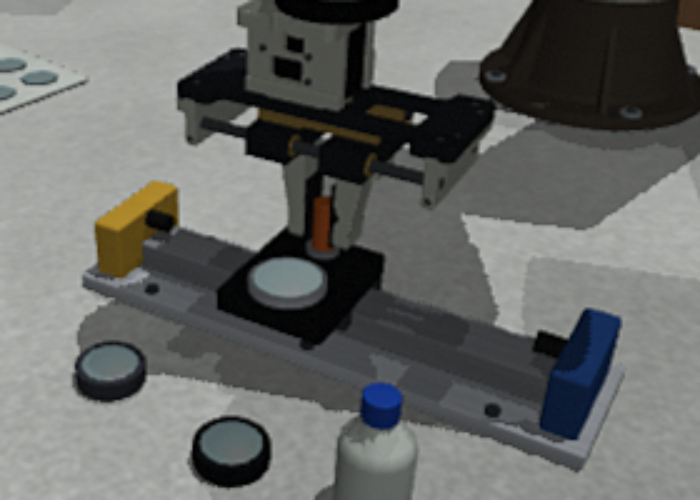

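Knob gripped, with fingers on its ±y sides. Now run toward blue while sampling force.

Emit:
{"fn": "apply_moves", "kwargs": {
  "targets": [
    [0,0,0.002,0,0,0,0],
    [0,0,0.003,0,0,0,0],
    [0,0,0.003,0,0,0,0]
  ]
}}

```text
time_s: 4.33
tcp_pos: [0.5311, 0.039, 0.0855]
eef_rot: [-180.0, -0.0, -170.8]
contact_force: [1.1, -1.7, -1.3]
gripper_width: 0.0155
gripper_force: 30.0
```

Emit:
{"fn": "apply_moves", "kwargs": {
  "targets": [
    [0,0,0.003,0,0,0,0],
    [0,0,0.003,0,0,0,0]
  ]
}}

```text
time_s: 4.5
tcp_pos: [0.5301, 0.0451, 0.0855]
eef_rot: [-180.0, -0.0, -170.8]
contact_force: [1.2, -1.1, -1.0]
gripper_width: 0.0156
gripper_force: 30.0
```

Emit:
{"fn": "apply_moves", "kwargs": {
  "targets": [
    [0,0,0.003,0,0,0,0],
    [0,0,0.003,0,0,0,0]
  ]
}}

```text
time_s: 4.67
tcp_pos: [0.5291, 0.0511, 0.0855]
eef_rot: [-180.0, -0.0, -170.8]
contact_force: [1.9, -1.7, -1.7]
gripper_width: 0.0154
gripper_force: 30.0
```

Emit:
{"fn": "apply_moves", "kwargs": {
  "targets": [
    [0,0,0.003,0,0,0,0],
    [0,0,0.003,0,0,0,0]
  ]
}}

```text
time_s: 4.83
tcp_pos: [0.5281, 0.0569, 0.0855]
eef_rot: [-180.0, -0.0, -170.8]
contact_force: [0.5, -1.4, -2.5]
gripper_width: 0.0158
gripper_force: 30.0
```

Emit:
{"fn": "apply_moves", "kwargs": {
  "targets": [
    [0,0,0.003,0,0,0,0],
    [0,0,0.003,0,0,0,0]
  ]
}}

```text
time_s: 5.0
tcp_pos: [0.5272, 0.0628, 0.0856]
eef_rot: [-180.0, -0.0, -170.8]
contact_force: [1.1, -0.8, -2.2]
gripper_width: 0.0148
gripper_force: 30.0
```

Emit:
{"fn": "apply_moves", "kwargs": {
  "targets": [
    [0,0,0.003,0,0,0,0],
    [0,0,0.003,0,0,0,0]
  ]
}}

```text
time_s: 5.17
tcp_pos: [0.5262, 0.0688, 0.0855]
eef_rot: [-180.0, -0.0, -170.8]
contact_force: [0.6, -1.4, -2.6]
gripper_width: 0.0155
gripper_force: 30.0
```

Emit:
{"fn": "apply_moves", "kwargs": {
  "targets": [
    [0,0,0.003,0,0,0,0],
    [0,0,0.003,0,0,0,0]
  ]
}}

```text
time_s: 5.33
tcp_pos: [0.5252, 0.0747, 0.0855]
eef_rot: [-180.0, -0.0, -170.8]
contact_force: [1.4, -2.2, -2.4]
gripper_width: 0.0151
gripper_force: 30.0
```

Emit:
{"fn": "apply_moves", "kwargs": {
  "targets": [
    [0,0,0.003,0,0,0,0],
    [0,0,0.003,0,0,0,0]
  ]
}}

```text
time_s: 5.5
tcp_pos: [0.5243, 0.0804, 0.0855]
eef_rot: [-180.0, -0.0, -170.8]
contact_force: [3.6, -7.3, -3.6]
gripper_width: 0.0155
gripper_force: 30.0
```

Emit:
{"fn": "apply_moves", "kwargs": {
  "targets": [
    [0,0,0.003,0,0,0,0],
    [0,0,0.003,0,0,0,0]
  ]
}}

```text
time_s: 5.67
tcp_pos: [0.5234, 0.0855, 0.0855]
eef_rot: [-179.9, -0.0, -170.8]
contact_force: [4.7, -7.2, -2.6]
gripper_width: 0.0153
gripper_force: 30.0
```

Emit:
{"fn": "apply_moves", "kwargs": {
  "targets": [
    [0,0,0.003,0,0,0,0],
    [0,0,0.003,0,0,0,0]
  ]
}}

```text
time_s: 5.83
tcp_pos: [0.5225, 0.0915, 0.0856]
eef_rot: [-179.9, -0.0, -170.8]
contact_force: [3.2, -7.8, -2.6]
gripper_width: 0.015
gripper_force: 30.0
```

Emit:
{"fn": "apply_moves", "kwargs": {
  "targets": [
    [0,0,0.003,0,0,0,0],
    [0,0,0.003,0,0,0,0]
  ]
}}

```text
time_s: 6.0
tcp_pos: [0.5215, 0.0974, 0.0856]
eef_rot: [-179.9, -0.0, -170.8]
contact_force: [3.9, -6.5, -2.2]
gripper_width: 0.0151
gripper_force: 30.0
```

Emit:
{"fn": "apply_moves", "kwargs": {
  "targets": [
    [0,0,0.003,0,0,0,0],
    [0,0,0.003,0,0,0,0]
  ]
}}

```text
time_s: 6.17
tcp_pos: [0.5205, 0.1033, 0.0856]
eef_rot: [-179.9, -0.0, -170.8]
contact_force: [3.5, -7.1, -3.0]
gripper_width: 0.0152
gripper_force: 30.0
```

Emit:
{"fn": "apply_moves", "kwargs": {
  "targets": [
    [0,0,0.003,0,0,0,0],
    [0,0,0.003,0,0,0,0]
  ]
}}

```text
time_s: 6.33
tcp_pos: [0.5195, 0.1098, 0.0855]
eef_rot: [-180.0, -0.0, -170.8]
contact_force: [1.0, -1.9, -0.4]
gripper_width: 0.015
gripper_force: 30.0
```

Stiff zone felt for TCP y of about 0.076 to 0.107. Continue to the blue bumper, slower.

Emit:
{"fn": "apply_moves", "kwargs": {
  "targets": [
    [0,0,0.003,0,0,0,0],
    [0,0,0.003,0,0,0,0],
    [0,0,0.003,0,0,0,0],
    [0,0,0.003,0,0,0,0],
    [0,0,0.003,0,0,0,0],
    [0,0,0.003,0,0,0,0],
    [0,0,0.003,0,0,0,0],
    [0,0,0.003,0,0,0,0],
    [0,0,0.003,0,0,0,0],
    [0,0,0.002,0,0,0,0],
    [0,0,0.001,0,0,0,0]
  ]
}}

```text
time_s: 7.25
tcp_pos: [0.5146, 0.1398, 0.0855]
eef_rot: [-180.0, -0.0, -170.7]
contact_force: [0.4, -1.9, -2.1]
gripper_width: 0.0157
gripper_force: 30.0
```

Emit:
{"fn": "apply_moves", "kwargs": {
  "targets": [
    [0,0,0.001,0,0,0,0],
    [0,0,0.0005,0,0,0,0]
  ]
}}

```text
time_s: 7.42
tcp_pos: [0.5144, 0.1411, 0.0855]
eef_rot: [-180.0, -0.0, -170.8]
contact_force: [-0.4, -2.2, -1.3]
gripper_width: 0.0154
gripper_force: 30.0
```

Emit:
{"fn": "apply_moves", "kwargs": {
  "targets": [
    [0,0,0.001,0,0,0,0],
    [0,0,0.0005,0,0,0,0]
  ]
}}

```text
time_s: 7.58
tcp_pos: [0.5142, 0.1425, 0.0855]
eef_rot: [-180.0, -0.0, -170.8]
contact_force: [-0.8, -1.7, -1.2]
gripper_width: 0.0157
gripper_force: 30.0
```

Emit:
{"fn": "apply_moves", "kwargs": {
  "targets": [
    [0,0,0.001,0,0,0,0],
    [0,0,0.0005,0,0,0,0]
  ]
}}

```text
time_s: 7.75
tcp_pos: [0.5139, 0.144, 0.0856]
eef_rot: [-180.0, -0.0, -170.8]
contact_force: [-0.5, -2.0, -1.4]
gripper_width: 0.0156
gripper_force: 30.0
```

Emit:
{"fn": "apply_moves", "kwargs": {
  "targets": [
    [0,0,0.001,0,0,0,0],
    [0,0,0.0005,0,0,0,0]
  ]
}}

```text
time_s: 7.92
tcp_pos: [0.5137, 0.1455, 0.0855]
eef_rot: [-180.0, -0.0, -170.8]
contact_force: [-0.4, -0.4, -1.0]
gripper_width: 0.0153
gripper_force: 30.0
```

Emit:
{"fn": "apply_moves", "kwargs": {
  "targets": [
    [0,0,0.0005,0,0,0,0],
    [0,0,0.0005,0,0,0,0]
  ]
}}

```text
time_s: 8.08
tcp_pos: [0.5135, 0.1464, 0.0855]
eef_rot: [-180.0, -0.0, -170.8]
contact_force: [0.4, -3.9, -2.3]
gripper_width: 0.0155
gripper_force: 30.0
```

Emit:
{"fn": "apply_moves", "kwargs": {
  "targets": [
    [0,0,0.0005,0,0,0,0],
    [0,0,0.0005,0,0,0,0]
  ]
}}

```text
time_s: 8.25
tcp_pos: [0.5134, 0.1471, 0.0855]
eef_rot: [-180.0, -0.0, -170.8]
contact_force: [1.3, -4.1, -1.4]
gripper_width: 0.0153
gripper_force: 30.0
```

Emit:
{"fn": "apply_moves", "kwargs": {
  "targets": [
    [0,0,0.0005,0,0,0,0],
    [0,0,0.0005,0,0,0,0],
    [0,0,0,0,0,0,0],
    [0,0,0,0,0,0,0]
  ]
}}

```text
time_s: 8.58
tcp_pos: [0.5133, 0.1478, 0.0855]
eef_rot: [-179.9, -0.0, -170.8]
contact_force: [1.9, -5.5, -2.4]
gripper_width: 0.0155
gripper_force: 30.0
```

Emit:
{"fn": "apply_moves", "kwargs": {
  "targets": [
    [0,0,0.0005,0,0,0,0],
    [0,0,0,0,0,0,0],
    [0,0,0,0,0,0,0]
  ]
}}

```text
time_s: 8.83
tcp_pos: [0.5132, 0.1481, 0.0855]
eef_rot: [-179.9, -0.0, -170.8]
contact_force: [2.6, -6.2, -1.3]
gripper_width: 0.0151
gripper_force: 30.0
```

Blue bumper confirmed. Now run back, sampling the spot finely.

Emit:
{"fn": "apply_moves", "kwargs": {
  "targets": [
    [0,0,-0.002,0,0,0,0],
    [0,0,-0.004,0,0,0,0],
    [0,0,-0.004,0,0,0,0],
    [0,0,-0.004,0,0,0,0],
    [0,0,-0.004,0,0,0,0],
    [0,0,-0.004,0,0,0,0],
    [0,0,-0.004,0,0,0,0],
    [0,0,-0.003,0,0,0,0],
    [0,0,-0.002,0,0,0,0],
    [0,0,-0.002,0,0,0,0],
    [0,0,-0.002,0,0,0,0]
  ]
}}

```text
time_s: 9.75
tcp_pos: [0.5188, 0.1142, 0.0855]
eef_rot: [180.0, -0.0, -170.8]
contact_force: [-2.3, 0.8, -1.6]
gripper_width: 0.0151
gripper_force: 30.0
```

Emit:
{"fn": "apply_moves", "kwargs": {
  "targets": [
    [0,0,-0.002,0,0,0,0]
  ]
}}

```text
time_s: 9.83
tcp_pos: [0.5191, 0.1122, 0.0855]
eef_rot: [180.0, -0.0, -170.8]
contact_force: [-2.7, 1.9, -1.8]
gripper_width: 0.0154
gripper_force: 30.0
```

Emit:
{"fn": "apply_moves", "kwargs": {
  "targets": [
    [0,0,-0.002,0,0,0,0]
  ]
}}

```text
time_s: 9.92
tcp_pos: [0.5195, 0.1103, 0.0855]
eef_rot: [-180.0, -0.0, -170.8]
contact_force: [-2.6, 0.6, -2.3]
gripper_width: 0.0152
gripper_force: 30.0
```

Emit:
{"fn": "apply_moves", "kwargs": {
  "targets": [
    [0,0,-0.002,0,0,0,0]
  ]
}}

```text
time_s: 10.0
tcp_pos: [0.5198, 0.1086, 0.0855]
eef_rot: [180.0, 0.0, -170.8]
contact_force: [-5.3, 7.0, -0.2]
gripper_width: 0.0153
gripper_force: 30.0
```

Emit:
{"fn": "apply_moves", "kwargs": {
  "targets": [
    [0,0,-0.002,0,0,0,0]
  ]
}}

```text
time_s: 10.08
tcp_pos: [0.52, 0.1072, 0.0856]
eef_rot: [179.9, 0.0, -170.8]
contact_force: [-6.8, 9.4, 0.3]
gripper_width: 0.0155
gripper_force: 30.0
```

Emit:
{"fn": "apply_moves", "kwargs": {
  "targets": [
    [0,0,-0.002,0,0,0,0],
    [0,0,-0.002,0,0,0,0],
    [0,0,-0.002,0,0,0,0],
    [0,0,-0.002,0,0,0,0],
    [0,0,-0.002,0,0,0,0],
    [0,0,-0.002,0,0,0,0],
    [0,0,-0.002,0,0,0,0],
    [0,0,-0.002,0,0,0,0],
    [0,0,-0.002,0,0,0,0],
    [0,0,-0.002,0,0,0,0],
    [0,0,-0.002,0,0,0,0]
  ]
}}

```text
time_s: 11.0
tcp_pos: [0.5235, 0.0855, 0.0856]
eef_rot: [179.9, 0.0, -170.8]
contact_force: [-5.1, 6.7, -0.7]
gripper_width: 0.0155
gripper_force: 30.0
```

Emit:
{"fn": "apply_moves", "kwargs": {
  "targets": [
    [0,0,-0.002,0,0,0,0]
  ]
}}

```text
time_s: 11.08
tcp_pos: [0.5239, 0.0834, 0.0856]
eef_rot: [179.9, 0.0, -170.8]
contact_force: [-5.0, 4.5, -0.5]
gripper_width: 0.0151
gripper_force: 30.0
```

Emit:
{"fn": "apply_moves", "kwargs": {
  "targets": [
    [0,0,-0.002,0,0,0,0]
  ]
}}

```text
time_s: 11.17
tcp_pos: [0.5242, 0.0812, 0.0855]
eef_rot: [180.0, 0.0, -170.8]
contact_force: [-4.1, 3.6, -1.5]
gripper_width: 0.0155
gripper_force: 30.0
```

Emit:
{"fn": "apply_moves", "kwargs": {
  "targets": [
    [0,0,-0.002,0,0,0,0]
  ]
}}

```text
time_s: 11.25
tcp_pos: [0.5246, 0.0789, 0.0855]
eef_rot: [180.0, -0.0, -170.7]
contact_force: [-2.5, 0.8, -1.9]
gripper_width: 0.0153
gripper_force: 30.0
```

Emit:
{"fn": "apply_moves", "kwargs": {
  "targets": [
    [0,0,-0.002,0,0,0,0]
  ]
}}

```text
time_s: 11.33
tcp_pos: [0.525, 0.0768, 0.0855]
eef_rot: [-180.0, -0.0, -170.7]
contact_force: [-2.0, 1.4, -2.9]
gripper_width: 0.0153
gripper_force: 30.0
```

Emit:
{"fn": "apply_moves", "kwargs": {
  "targets": [
    [0,0,-0.002,0,0,0,0]
  ]
}}

```text
time_s: 11.42
tcp_pos: [0.5253, 0.0747, 0.0856]
eef_rot: [-180.0, -0.0, -170.8]
contact_force: [-2.4, 1.6, -2.6]
gripper_width: 0.0154
gripper_force: 30.0
```

Middle of the stiff zone is near TCP y = 0.0935. On to yellow (touch expected near TCP y = −0.0505).

Emit:
{"fn": "apply_moves", "kwargs": {
  "targets": [
    [0,0,-0.004,0,0,0,0],
    [0,0,-0.004,0,0,0,0],
    [0,0,-0.004,0,0,0,0],
    [0,0,-0.004,0,0,0,0],
    [0,0,-0.004,0,0,0,0],
    [0,0,-0.004,0,0,0,0],
    [0,0,-0.004,0,0,0,0],
    [0,0,-0.004,0,0,0,0],
    [0,0,-0.004,0,0,0,0],
    [0,0,-0.004,0,0,0,0],
    [0,0,-0.004,0,0,0,0],
    [0,0,-0.004,0,0,0,0],
    [0,0,-0.004,0,0,0,0],
    [0,0,-0.004,0,0,0,0],
    [0,0,-0.004,0,0,0,0],
    [0,0,-0.004,0,0,0,0],
    [0,0,-0.004,0,0,0,0],
    [0,0,-0.004,0,0,0,0]
  ]
}}

```text
time_s: 12.92
tcp_pos: [0.5369, 0.0035, 0.0856]
eef_rot: [-180.0, 0.0, -170.8]
contact_force: [-1.2, 2.1, -4.0]
gripper_width: 0.0151
gripper_force: 30.0
```

Emit:
{"fn": "apply_moves", "kwargs": {
  "targets": [
    [0,0,-0.004,0,0,0,0],
    [0,0,-0.004,0,0,0,0],
    [0,0,-0.004,0,0,0,0],
    [0,0,-0.004,0,0,0,0],
    [0,0,-0.004,0,0,0,0],
    [0,0,-0.004,0,0,0,0],
    [0,0,-0.004,0,0,0,0],
    [0,0,-0.004,0,0,0,0],
    [0,0,-0.003,0,0,0,0],
    [0,0,-0.002,0,0,0,0],
    [0,0,-0.001,0,0,0,0]
  ]
}}

```text
time_s: 13.83
tcp_pos: [0.543, -0.034, 0.0855]
eef_rot: [-180.0, 0.0, -170.8]
contact_force: [-0.2, 1.2, -3.8]
gripper_width: 0.0153
gripper_force: 30.0
```

Emit:
{"fn": "apply_moves", "kwargs": {
  "targets": [
    [0,0,-0.001,0,0,0,0],
    [0,0,-0.0005,0,0,0,0]
  ]
}}

```text
time_s: 14.0
tcp_pos: [0.5432, -0.0352, 0.0856]
eef_rot: [180.0, 0.0, -170.8]
contact_force: [-0.2, 2.0, -4.4]
gripper_width: 0.0152
gripper_force: 30.0
```

Emit:
{"fn": "apply_moves", "kwargs": {
  "targets": [
    [0,0,-0.001,0,0,0,0],
    [0,0,-0.0005,0,0,0,0]
  ]
}}

```text
time_s: 14.17
tcp_pos: [0.5435, -0.0366, 0.0856]
eef_rot: [180.0, 0.0, -170.8]
contact_force: [-0.7, 2.6, -4.0]
gripper_width: 0.0156
gripper_force: 30.0
```

Emit:
{"fn": "apply_moves", "kwargs": {
  "targets": [
    [0,0,-0.002,0,0,0,0],
    [0,0,-0.002,0,0,0,0],
    [0,0,-0.002,0,0,0,0],
    [0,0,-0.002,0,0,0,0],
    [0,0,-0.001,0,0,0,0]
  ]
}}

```text
time_s: 14.58
tcp_pos: [0.5449, -0.0458, 0.0856]
eef_rot: [-180.0, 0.0, -170.8]
contact_force: [-0.3, 1.7, -5.3]
gripper_width: 0.0151
gripper_force: 30.0
```

Emit:
{"fn": "apply_moves", "kwargs": {
  "targets": [
    [0,0,-0.001,0,0,0,0],
    [0,0,-0.0005,0,0,0,0]
  ]
}}

```text
time_s: 14.75
tcp_pos: [0.5452, -0.0472, 0.0856]
eef_rot: [-180.0, 0.0, -170.8]
contact_force: [0.6, 1.3, -5.0]
gripper_width: 0.0154
gripper_force: 30.0
```

Emit:
{"fn": "apply_moves", "kwargs": {
  "targets": [
    [0,0,-0.001,0,0,0,0],
    [0,0,-0.0005,0,0,0,0]
  ]
}}

```text
time_s: 14.92
tcp_pos: [0.5454, -0.0486, 0.0856]
eef_rot: [180.0, 0.0, -170.8]
contact_force: [0.5, 2.1, -5.0]
gripper_width: 0.0153
gripper_force: 30.0
```

Emit:
{"fn": "apply_moves", "kwargs": {
  "targets": [
    [0,0,-0.0005,0,0,0,0],
    [0,0,-0.0005,0,0,0,0]
  ]
}}

```text
time_s: 15.08
tcp_pos: [0.5456, -0.0495, 0.0855]
eef_rot: [180.0, 0.0, -170.8]
contact_force: [1.5, 1.1, -4.3]
gripper_width: 0.0153
gripper_force: 30.0
```

Emit:
{"fn": "apply_moves", "kwargs": {
  "targets": [
    [0,0,-0.0005,0,0,0,0],
    [0,0,-0.0005,0,0,0,0]
  ]
}}

```text
time_s: 15.25
tcp_pos: [0.5457, -0.0504, 0.0856]
eef_rot: [180.0, 0.0, -170.8]
contact_force: [-0.1, 1.7, -4.8]
gripper_width: 0.0155
gripper_force: 30.0
```

Emit:
{"fn": "apply_moves", "kwargs": {
  "targets": [
    [0,0,-0.0005,0,0,0,0],
    [0,0,-0.0005,0,0,0,0]
  ]
}}

```text
time_s: 15.42
tcp_pos: [0.5459, -0.0515, 0.0856]
eef_rot: [180.0, 0.0, -170.8]
contact_force: [0.7, 2.0, -5.1]
gripper_width: 0.0153
gripper_force: 30.0
```

Emit:
{"fn": "apply_moves", "kwargs": {
  "targets": [
    [0,0,-0.0005,0,0,0,0],
    [0,0,-0.0005,0,0,0,0]
  ]
}}

```text
time_s: 15.58
tcp_pos: [0.546, -0.0523, 0.0856]
eef_rot: [180.0, 0.0, -170.8]
contact_force: [-0.2, 4.1, -4.7]
gripper_width: 0.0152
gripper_force: 30.0
```

Emit:
{"fn": "apply_moves", "kwargs": {
  "targets": [
    [0,0,-0.0005,0,0,0,0],
    [0,0,-0.0005,0,0,0,0],
    [0,0,0,0,0,0,0]
  ]
}}

```text
time_s: 15.83
tcp_pos: [0.5461, -0.053, 0.0855]
eef_rot: [180.0, 0.0, -170.8]
contact_force: [0.1, 5.3, -3.9]
gripper_width: 0.0154
gripper_force: 30.0
```

Emit:
{"fn": "apply_moves", "kwargs": {
  "targets": [
    [0,0,-0.0005,0,0,0,0],
    [0,0,0,0,0,0,0],
    [0,0,0,0,0,0,0]
  ]
}}

```text
time_s: 16.08
tcp_pos: [0.5462, -0.0533, 0.0856]
eef_rot: [180.0, 0.0, -170.8]
contact_force: [-0.0, 6.3, -4.4]
gripper_width: 0.0153
gripper_force: 30.0
```

Yellow bumper confirmed. Return to the stiff spot, re-sampling its near edge.

Emit:
{"fn": "apply_moves", "kwargs": {
  "targets": [
    [0,0,0.002,0,0,0,0],
    [0,0,0.004,0,0,0,0],
    [0,0,0.005,0,0,0,0],
    [0,0,0.005,0,0,0,0],
    [0,0,0.005,0,0,0,0],
    [0,0,0.005,0,0,0,0],
    [0,0,0.005,0,0,0,0],
    [0,0,0.005,0,0,0,0],
    [0,0,0.005,0,0,0,0],
    [0,0,0.005,0,0,0,0],
    [0,0,0.005,0,0,0,0],
    [0,0,0.005,0,0,0,0],
    [0,0,0.005,0,0,0,0],
    [0,0,0.005,0,0,0,0],
    [0,0,0.005,0,0,0,0],
    [0,0,0.005,0,0,0,0]
  ]
}}

```text
time_s: 17.42
tcp_pos: [0.5339, 0.0216, 0.0855]
eef_rot: [-180.0, -0.0, -170.8]
contact_force: [2.2, -1.2, -5.7]
gripper_width: 0.0155
gripper_force: 30.0
```

Emit:
{"fn": "apply_moves", "kwargs": {
  "targets": [
    [0,0,0.005,0,0,0,0],
    [0,0,0.005,0,0,0,0],
    [0,0,0.005,0,0,0,0],
    [0,0,0.005,0,0,0,0],
    [0,0,0.005,0,0,0,0],
    [0,0,0.005,0,0,0,0],
    [0,0,0.005,0,0,0,0],
    [0,0,0.005,0,0,0,0],
    [0,0,0.004,0,0,0,0],
    [0,0,0.004,0,0,0,0],
    [0,0,0.002,0,0,0,0],
    [0,0,0.002,0,0,0,0]
  ]
}}

```text
time_s: 18.42
tcp_pos: [0.5256, 0.0727, 0.0856]
eef_rot: [-180.0, -0.0, -170.7]
contact_force: [1.1, -1.1, -6.1]
gripper_width: 0.0154
gripper_force: 30.0
```

Emit:
{"fn": "apply_moves", "kwargs": {
  "targets": [
    [0,0,0.0015,0,0,0,0]
  ]
}}

```text
time_s: 18.5
tcp_pos: [0.5253, 0.074, 0.0856]
eef_rot: [-180.0, -0.0, -170.8]
contact_force: [1.3, -1.0, -5.2]
gripper_width: 0.0154
gripper_force: 30.0
```

Emit:
{"fn": "apply_moves", "kwargs": {
  "targets": [
    [0,0,0.0015,0,0,0,0]
  ]
}}

```text
time_s: 18.58
tcp_pos: [0.5251, 0.0755, 0.0856]
eef_rot: [-180.0, -0.0, -170.8]
contact_force: [1.1, -2.0, -5.1]
gripper_width: 0.0157
gripper_force: 30.0
```

Emit:
{"fn": "apply_moves", "kwargs": {
  "targets": [
    [0,0,0.0015,0,0,0,0]
  ]
}}

```text
time_s: 18.67
tcp_pos: [0.5249, 0.0769, 0.0856]
eef_rot: [-180.0, -0.0, -170.8]
contact_force: [0.9, -2.2, -6.0]
gripper_width: 0.0154
gripper_force: 30.0
```

Emit:
{"fn": "apply_moves", "kwargs": {
  "targets": [
    [0,0,0.0015,0,0,0,0]
  ]
}}

```text
time_s: 18.75
tcp_pos: [0.5247, 0.0784, 0.0856]
eef_rot: [-180.0, -0.0, -170.8]
contact_force: [1.4, -1.2, -5.0]
gripper_width: 0.0155
gripper_force: 30.0
```

Emit:
{"fn": "apply_moves", "kwargs": {
  "targets": [
    [0,0,0.0015,0,0,0,0]
  ]
}}

```text
time_s: 18.83
tcp_pos: [0.5244, 0.0798, 0.0856]
eef_rot: [-180.0, -0.0, -170.8]
contact_force: [2.0, -4.4, -5.2]
gripper_width: 0.0154
gripper_force: 30.0
```

Emit:
{"fn": "apply_moves", "kwargs": {
  "targets": [
    [0,0,0.0015,0,0,0,0]
  ]
}}

```text
time_s: 18.92
tcp_pos: [0.5242, 0.0808, 0.0856]
eef_rot: [-180.0, -0.0, -170.8]
contact_force: [3.8, -8.4, -5.4]
gripper_width: 0.0156
gripper_force: 30.0
```

Near edge is at 0.079 and the far edge at about 0.109, so the middle is near 0.094.

Emit:
{"fn": "apply_moves", "kwargs": {
  "targets": [
    [0,0,0.002,0,0,0,0],
    [0,0,0.002,0,0,0,0],
    [0,0,0.002,0,0,0,0],
    [0,0,0.002,0,0,0,0],
    [0,0,0.002,0,0,0,0],
    [0,0,0.002,0,0,0,0],
    [0,0,0.001,0,0,0,0]
  ]
}}

```text
time_s: 19.5
tcp_pos: [0.5222, 0.0934, 0.0856]
eef_rot: [-179.9, -0.0, -170.8]
contact_force: [4.1, -7.4, -5.7]
gripper_width: 0.016
gripper_force: 30.0
```

Emit:
{"fn": "apply_moves", "kwargs": {
  "targets": [
    [0,0,-0.0003,0,0,0,0],
    [0,0,0,0,0,0,0],
    [0,0,0,0,0,0,0],
    [0,0,0,0,0,0,0]
  ],
  "newtons": 5
}}

```text
time_s: 19.83
tcp_pos: [0.5221, 0.0939, 0.0856]
eef_rot: [180.0, -0.0, -170.8]
contact_force: [0.3, -1.0, -2.9]
gripper_width: 0.0157
gripper_force: 5.0
```

Emit:
{"fn": "apply_moves", "kwargs": {
  "targets": [
    [0.4,0,0,0,0,0,0],
    [0.4,0,0,0,0,0,0],
    [0.4,0,0,0,0,0,0],
    [0.4,0,0,0,0,0,0],
    [0.4,0,0,0,0,0,0],
    [0.4,0,0,0,0,0,0],
    [0.4,0,0,0,0,0,0]
  ]
}}

```text
time_s: 20.42
tcp_pos: [0.5223, 0.0939, 0.0856]
eef_rot: [180.0, 0.0, -170.8]
contact_force: [-0.4, -0.2, -0.5]
gripper_width: 0.0349
gripper_force: 0.0
```

Released; lift away and verify.

Emit:
{"fn": "apply_moves", "kwargs": {
  "targets": [
    [0.4,0,0,-0.01,0,0,0],
    [0.4,0,0,-0.02,0,0,0],
    [0.4,0,0,-0.03,0,0,0],
    [0.4,0,0,-0.03,0,0,0],
    [0.4,0,0,-0.03,0,0,0],
    [0.4,0,0,0,0,0,0],
    [0.4,0,0,0,0,0,0],
    [0.4,0,0,0,0,0,0],
    [0.4,0,0,0,0,0,0]
  ]
}}

```text
time_s: 21.17
tcp_pos: [0.5216, 0.0936, 0.2049]
eef_rot: [-180.0, -0.1, -170.8]
contact_force: [-0.6, -0.6, -0.5]
gripper_width: 0.0351
gripper_force: 0.0
```

```bash
python3 - <<'E'
from plant import *
from h import *
c=capture("scene");b,r=blob(c,(4,130,80),(17,255,255),(250,150,520,300))
print(get_state()["tcp_pos"],r,ray(c,r[0],.096),"expected ~",[.522,.094])
cv2.imwrite("pics/s3.png",c["frame"][...,::-1])
E
```

```text
[0.52159572 0.0935761  0.2046719 ] ((404.7000732421875, 190.6000213623047), (8.049844741821289, 4.919349670410156), 26.56505012512207) [0.52506749 0.0948606  0.096     ] expected ~ [0.522, 0.094]
```

View pics/s3.png

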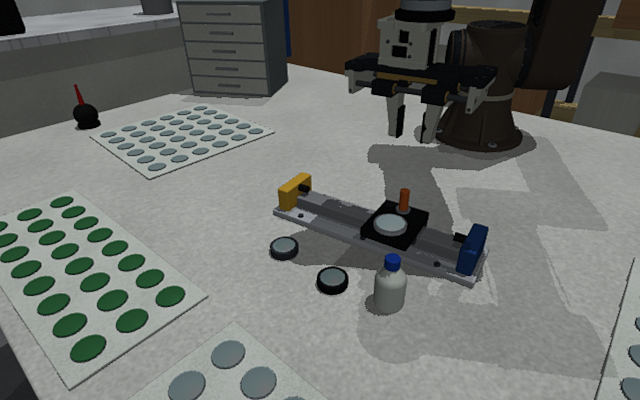

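The knob stands at (404,195), where it was let go. The gripper is clear, and the lenses and bottle have not moved.

```bash
python3 -c "
from plant import *
print(close_job())"
```

```text
the job is handed in; nothing more can be done
None
```

I ran the carriage gently against the blue bumper and then the yellow one. It now stands let go at about base y = +46 mm, the middle of the stiff spot I felt; the job is handed in, but no verdict came back.

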